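Seat the compact drawer and work the press pedal

ROBOT

A 7-joint arm with a two-finger parallel gripper is mounted at the origin on the work surface. World frame = base frame: x ahead of the robot, y to its left, z up, the work surface at z = 0. Lengths are in m, angles in rad, forces in N, time in s.
With the tool pointing down it reaches from about 0.4 to 0.9 m from the base axis. Payload 5.5 kg.
Tool frame: the origin (TCP) lies at the centre of the arm's flange, where the gripper is bolted on; the fingertips stand 173 mm ahead of it and the grasp point (between the pads) lies 155 mm ahead of it (r.tip_reach is the distance from the TCP to the fingertips, in m); z points along the fingers, y is the direction in which the jaws open and shut (so a half turn about z gives the same grasp; the last joint's range is limited). The gripper opens to 85 mm and grips with 20 to 120 N. Pads are 22 mm wide; open, the fingers measure 114 mm over their backs; the gripper's body (76 mm by 85 mm) begins 54 mm behind the grasp point. The pads swing forward as they close: fully open they stand 13 mm farther back than shut.
Start: joints at [1.462, 0.501, -0.427, 1.55, 0.221, 1.138, -0.21], TCP at [0.236, -0.606, 0.405] pointing down, gripper open.
Joint ranges: [-2.88, 2.88], [-0.31, 2.03], [-1.54, 1.56], [0.2, 2.42], [-1.41, 4.55], [0.19, 2.02], [-2.57, 2.57]. Speed limits (rad/s): [2.57, 2.57, 3.14, 3.14, 3.14, 3.14, 3.14].

INTERFACE

Orientations are given as a unit quaternion [x, y, z, w].
In Python, from bench import r, gripper_open, clamp, planner, status, snapshot, get_calibration, order, nets gives the robot as it stands. Calls block until the motion is done:
- r.move_to(position, orientation): joint-space move of the TCP to a pose.
- r.movel(position, rot=None, max_speed=0.15, until_force=None): straight line of the TCP; rot=None keeps the orientation; max_speed is the mean speed in m/s. With until_force (N) it stops when the force on the tool has changed by that much, and returns True; else False.
- r.set_joints(angles): joint-space move.
- gripper_open() and clamp(grasp_force=None): open the fingers fully, or close them until they stop; grasp_force is the grip in N (None keeps the last).
- r.dwell(seconds).
- planner.solve_ik(position, orientation): joint angles nearest the present ones, or None.
- status.read_state(): the state.
- snapshot(name): name is "scene" or "top" or "wrist"; returns the picture (480x640x3 uint8, red, green, blue); there is no depth.
- get_calibration(name): a dict with "camera_matrix" (3x3 intrinsics, pixels), "R" (3x3) and "t" (3): a world point X has camera coordinates R X + t. Camera axes: x right, y down, z forward; pixel columns grow to the right and rows downward; lengths in m; the calibration is good to about 2 mm. A picture is of the moment at which its call begins: read the wrist's pose just before it. get_calibration takes no time and is no camera call; for the wrist camera it gives the pose at the moment of the call.
A pose or a line that the arm cannot do raises r.IKError and nothing moves.
- order.job_done(): hands the job in, once; it reports no verdict.
Trained networks look in the newest picture that a camera, given by its name, has taken for a name from the list of things; names that differ only in an ending like _2 or _b are one class to them, and where a whole thing is asked for, a point or a joint stands for the part that bears it (a point fixed in the world has none). Each returns a list of dicts, best first, with "p" (0 to 1); they miss things now and then, are a little off and sometimes report something else, mostly with a low value. They report only what shows in the picture. A call takes as long as a camera call.
- nets.look_for(camera, query): "at" ([column, row] as shares, 0 to 1, of the picture: columns of its width, rows of its height, amid what is visible of it).
The state is a dict: "time": time; "qpos": joint angles; "qvel": joint speeds; "tau": joint torques, N m; "position": TCP position; "eef_rot": TCP orientation; "wrist_force": force on the tool from outside, world axes, zero at the start; "ft_torque": the same for the moment, N m; "grip_width": opening from 0.0 (shut) to 1.0 (fully open).
Only numpy, scipy, OpenCV 4.12 (cv2) and the standard library are available. Lean on these libraries where they do the work, as an engineer would, in place of code of your own. Each camera call takes 0.05 s, during which the arm holds its last target.

TASK

On the small bench press, push the open orange-fronted drawer (it carries a make-up compact) fully home until it seats, then press the hinged pedal under the yellow guard loop down to its stop, hold it there for about a second and let it come all the way up again. Do not work the pedal while the drawer is out, and leave the jar, bottle, brush pot and spare compact standing where they are.

Things in the scene. Friction and masses are not known exactly. Their poses are not given: they have to be found in the camera images.
- press: Fixed white bench press, 210 deep x 330 wide x 300 mm tall. Origin: on the table under the middle of its front face. x points from the front face into the machine, z up; its yaw is about -1.57, so its front looks to the robot's left (world +y) and press +y points away from the robot. The housing behind the pedal is 90 mm high. The column and head over the open-topped drawer bay stay behind x = 35 mm, with a thin ram above the drawer at x = 75 mm.
- guard_front (a point): Middle of the front tube of the yellow guard loop (12 mm tube) over the pedal: press x = -100, y = 100, z = 235 mm. Side tubes at press y = 45 and 155 mm run back from it to the machine at about this height. It blocks a gripper coming straight down; a tool tilted 30 to 50 degrees, fingers pointing down and towards +x of the press, passes under the front tube.
- drawer_front (a point): Centre of the outer face of the orange drawer front (12 thick, 110 wide, 56 mm tall, from 18 to 74 mm above the table). Moves with the drawer; axes as the press. The drawer is pushed along +x of the press; home, this point lies at press x = -12, y = -90, z = 46 mm.
- drawer (a joint): How far the drawer stands open, in m: 0 is home against its stop, up to 0.11; 0.055 to 0.095 at the start. About 1.5 N of friction, so it stays where it is left. A spring detent resists with about 7 N at 20 mm from home, and once past 10 mm snaps it in and keeps it home.
- pedal_pad (a point): Centre of the top of the black ribbed pad (50 x 60 mm) near the free end of the steel pedal plate, 72 wide, which sticks out 115 mm from its hinge towards -x of the press. The hinge runs along y at press x = -12, z = 72 mm. At rest this point is at press x = -92, y = 100, z = 102 mm, the plate rising 0.25 rad to its free end; at the stop it is at x = -97, z = 64 mm: almost straight down 38 mm.
- pedal (a joint): Pedal angle in rad: 0 up at rest, grows as it is pressed, 0.45 is its stop. A spring lifts it: about 4 N at the pad to start it, about 12 N at the stop; it comes up by itself when let go.
- cream_jar: Bystander: white cream jar with black cap, 68 mm across, 55 mm tall; origin at the centre of its underside. Leave it alone.
- lotion: Bystander: skin-coloured lotion bottle, 54 mm across, 140 mm tall; origin at the centre of its underside. Leave it alone.
- brush_pot: Bystander: white ceramic pot, 76 mm across and 90 mm tall, with green brushes up to 195 mm high; origin at the centre of its underside. Leave it alone.
- compact: Bystander: spare black round compact, 80 mm across, 16 mm tall, lying on the table; origin at the centre of its underside. Leave it alone.

How it is judged:
On the way, in this order (a step that is already met when the one before it is completed fails the run):
1. the drawer is home (within 3 mm of its stop) (value of joint drawer below 0.003 m), for 0.2 s.
2. the pedal is held down at its stop (above 0.42 of 0.45 rad) for half a second with the drawer home (value of joint pedal above 0.42 rad and value of joint drawer below 0.003 m), for 0.5 s.
At the end, for the whole second after the job is handed in: The drawer is home (within 3 mm of its stop), the pedal is up again (below 0.03 rad), and the jar, bottle, brush pot and spare compact stand upright within 30 mm of where they were (value of joint drawer below 0.003 m and value of joint pedal below 0.03 rad and distance of each of cream_jar, lotion, brush_pot, compact from where it was at the start of the episode below 0.03 m and angle between each of cream_jar, lotion, brush_pot, compact's own z axis and vertical below 0.3 rad); the robot touches nothing.
It fails at once if the pedal is pressed past 0.12 rad while the drawer stands more than 10 mm out (value of joint pedal above 0.12 rad and value of joint drawer above 0.01 m).
It fails at once if a bystander is shoved more than 30 mm or tipped (distance of any of cream_jar, lotion, brush_pot, compact from where it was at the start of the episode above 0.03 m or angle between any of cream_jar, lotion, brush_pot, compact's own z axis and vertical above 0.3 rad).
It also fails if it takes over 46 s, if anything falls off the work surface, if the arm or the gripper's body presses on something with over 40 N, if the wrist force passes 120 N, or if a joint passes its speed limit or range.

## Working session

There is one attempt and no reset: what is moved stays moved. The work goes in short steps, each a Python script; the robot and the scene stay as the last script left them, time stands still between calls to the robot, and variables do not carry over. Pictures are saved under pics/ and viewed, and the job is handed in when it is done.

```bash
mkdir -p pics; ls; python3 - <<'E'
from bench import *
import cv2
for n in ["scene","top","wrist"]:
    im=snapshot(n); cv2.imwrite(f"pics/a_{n}.png",im[:,:,::-1])
    c=get_calibration(n); print(n,c)
    for q in ["press","guard_front","drawer_front","pedal_pad","cream_jar","lotion","brush_pot","compact"]:
        try: print(q,[(round(d["p"],2),[round(d["at"][0]*640),round(d["at"][1]*480)]) for d in nets.look_for(n,q)][:2])
        except Exception as e: print(q,e)
s=status.read_state();print(s["time"],s["position"],s["eef_rot"],s["wrist_force"],r.tip_reach)
E
```

```text
pics
scene {'camera_matrix': array([[538.29050144,   0.        , 315.77321569],
       [  0.        , 538.29050144, 238.19268841],
       [  0.        ,   0.        ,   1.        ]]), 'R': array([[ 0.27883616,  0.96030264, -0.00832012],
       [ 0.73733022, -0.21962815, -0.63883301],
       [-0.61530037,  0.17199507, -0.76930043]]), 't': array([-0.17109917, -0.3524142 ,  1.69554861])}
press [(0.68, [228, 248]), (0.68, [265, 228])]
guard_front [(0.61, [228, 248])]
drawer_front [(0.89, [266, 229]), (0.68, [153, 307])]
pedal_pad [(0.76, [306, 267])]
cream_jar [(0.86, [148, 271]), (0.57, [382, 222])]
lotion [(0.75, [301, 327])]
brush_pot [(0.82, [152, 308])]
compact [(0.88, [382, 225]), (0.6, [229, 248])]
top {'camera_matrix': array([[597.95737467,   0.        , 325.53884363],
       [  0.        , 597.95737467, 240.40897788],
       [  0.        ,   0.        ,   1.        ]]), 'R': array([[-0.02357499, -0.99952282, -0.01995881],
       [-0.98183294,  0.0269084 , -0.18782976],
       [ 0.18827719,  0.01516813, -0.98199879]]), 't': array([0.03774576, 0.62194499, 1.36505599])}
press [(0.8
[... 190 characters left out ...]
 [(0.72, [368, 182])]
brush_pot [(0.86, [497, 232])]
compact []
wrist {'camera_matrix': array([[391.34460844,   0.        , 318.66029237],
       [  0.        , 391.34460844, 243.05347237],
       [  0.        ,   0.        ,   1.        ]]), 'R': array([[ 0.3632726 , -0.9316824 ,  0.00096307],
       [-0.8802829 , -0.34289244,  0.32791279],
       [-0.30518035, -0.11996951, -0.94470751]]), 't': array([-0.6509875 , -0.04283673,  0.38116721])}
press []
guard_front []
drawer_front []
pedal_pad []
cream_jar []
lotion []
brush_pot []
compact []
1.35 [ 0.23616854 -0.60555932  0.40468871] [ 9.82767276e-01  1.84847178e-01  2.07621024e-05 -2.52516695e-05] [ 0.70324209  0.09986734 -0.16380265] 0.1734
```

View pics/a_scene.png

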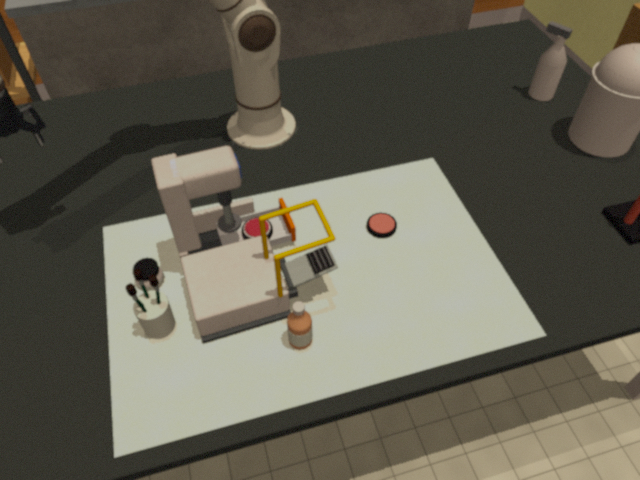

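View pics/a_top.png

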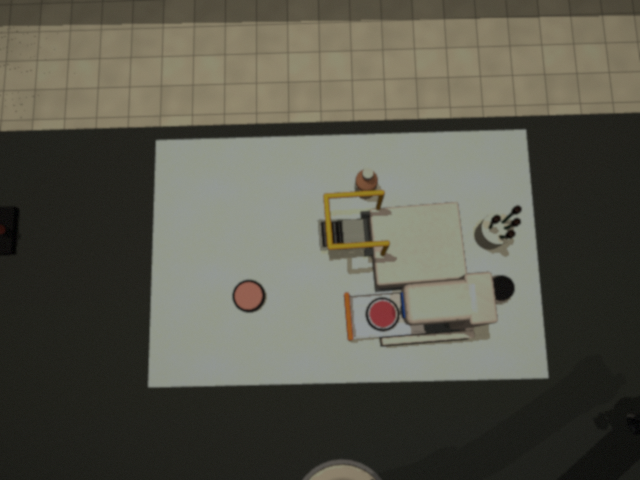

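```bash
python3 - <<'E'
import cv2,numpy as np
a=cv2.imread("pics/a_scene.png")[180:360,140:400]; b=cv2.imread("pics/a_top.png")[160:360,230:500]
cv2.imwrite("pics/b_scene.png",cv2.resize(a,None,fx=3,fy=3,interpolation=cv2.INTER_CUBIC)); cv2.imwrite("pics/b_top.png",cv2.resize(b,(800,592),interpolation=cv2.INTER_CUBIC))
E
```

```text
(no output)
```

View pics/b_scene.png

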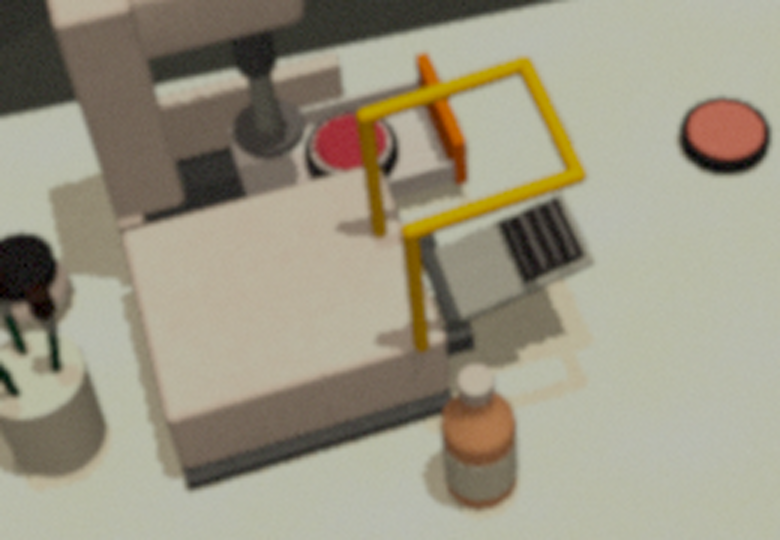

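View pics/b_top.png

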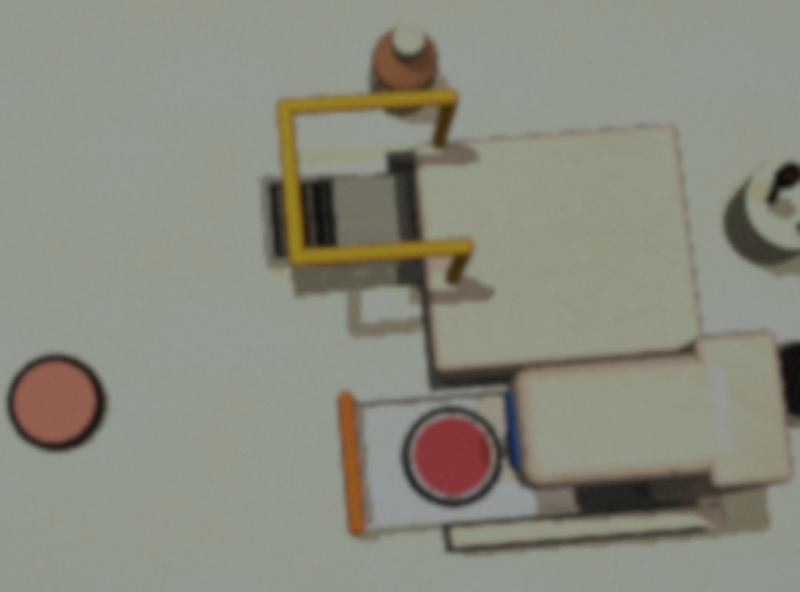

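```bash
cat > fit.py <<'E'
from bench import *
import numpy as np, cv2
from scipy.optimize import least_squares
def proj(n,X):
    c=get_calibration(n); return cv2.projectPoints(np.array(X,float).reshape(-1,3),cv2.Rodrigues(c["R"])[0],c["t"],c["camera_matrix"],None)[0][:,0]
S=lambda u,v:(u/3+140,v/3+180); T=lambda u,v:(u/2.963+230,v/2.963+160)
obs=[("top",T(288,107),(-.1,.155,.235),0),("top",T(297,256),(-.1,.045,.235),0),
("scene",S(411,232),(0,.155,.235),2),("scene",S(579,176),(-.1,.155,.235),0),("scene",S(526,65),(-.1,.045,.235),0),
("scene",S(542,239),(-.092,.1,.102),0),("top",T(303,217),(-.092,.1,.102),0),
("top",T(340,395),(-.012,-.035,.074),1),("top",T(350,533),(-.012,-.145,.074),1),
("scene",S(428,55),(-.012,-.145,.074),1),("scene",S(465,150),(-.012,-.035,.074),1)]
obs=[o for o in obs if o[3]<2]
def P2W(p,X):
    X=np.atleast_2d(X); c,s=np.cos(p[2]),np.sin(p[2]); return np.c_[p[0]+c*X[:,0]-s*X[:,1],p[1]+s*X[:,0]+c*X[:,1],X[:,2]]
def res(p):
    o=[]
    for n,uv,X,k in obs:
        X=np.array(X); X[0]-=p[3]*k
        o+=list(proj(n,P2W(p,X))[0]-uv)
    return np.array(o)
if __name__=="__main__":
    f=least_squares(res,[.5,0,-1.57,.07],loss="soft_l1"); print(f.x); print(res(f.x).reshape(-1,2).round(1))
    np.save("press.npy",f.x); p=f.x
    def ray(n,uv,z):
        c=get_calibration(n); d=c["R"].T@np.linalg.inv(c["camera_matrix"])@[*uv,1]; o=-c["R"].T@c["t"]; return o+d*(z-o[2])/d[2]
    for k,n,uv,z in [("lotion","scene",S(477,375),.14),("lotion","top",T(408,40),.14),("compact","top",T(56,402),.016),("compact","scene",S(725,132),.016),("jar","scene",(148,268),.055),("jar","top",(502,288),.055)]:
        print(k,ray(n,uv,z).round(3))
    for k,X in dict(pad=(-.092,.1,.102),drawer=(-.012-p[3],-.09,.046),guard=(-.1,.1,.235)).items(): print(k,P2W(p,X).round(4))
E
python3 fit.py
```

```text
[ 0.53607863 -0.09087471 -1.52836095  0.06072811]
[[-1.1 -1.1]
 [-0.6 -0.3]
 [-0.8 -0.3]
 [-0.4 -0.4]
 [-0.8 -0.7]
 [-0.  -0.5]
 [-0.1 -1.8]
 [-0.  -0.3]
 [-0.4 -1.9]
 [-0.2 -3.2]]
lotion [ 0.762 -0.078  0.14 ]
lotion [ 0.761 -0.08   0.14 ]
compact [0.5   0.211 0.016]
compact [0.504 0.211 0.016]
jar [ 0.507 -0.383  0.055]
jar [ 0.499 -0.388  0.055]
pad [[0.6321 0.0053 0.102 ]]
drawer [[ 0.4431 -0.022   0.046 ]]
guard [[0.6317 0.0133 0.235 ]]
```

```bash
cat > h.py <<'E'
from bench import *
import numpy as np
from fit import P2W
from scipy.spatial.transform import Rotation as R
p=np.load("press.npy"); px=np.array([np.cos(p[2]),np.sin(p[2]),0]); py=np.array([-px[1],px[0],0])
def pose(tip,deg,sg=1,alt=0):
    "tip in press frame; tilt deg; returns TCP pos, quat"
    a=np.radians(deg); z=np.sin(a)*px-np.cos(a)*np.array([0,0,1]); y=sg*py
    if alt: y=np.cross(z,y)
    x=np.cross(y,z); return P2W(p,tip)[0]-r.tip_reach*z, R.from_matrix(np.c_[x,y,z]).as_quat()
E
python3 - <<'E'
from h import *
print(status.read_state()["time"])
for nm,tip in dict(dpre=(-.16,-.09,.046),dhome=(-.012,-.09,.046),ppre=(-.2,.1,.16),pad=(-.095,.1,.11),stop=(-.1,.1,.06),hi=(-.2,-.09,.3)).items():
  for deg in (20,30,40,50):
    for sg in (1,-1):
      for alt in (0,1):
        q=planner.solve_ik(*pose(tip,deg,sg,alt)); 
        if q is not None: print(nm,deg,sg,alt,np.round(q,2))
E
```

```text
1.35
dpre 20 1 0 [ 0.31  0.73 -0.97  2.11  1.03  1.12 -1.27]
dpre 20 1 1 [-0.66  0.5   0.24  2.14  0.33  0.68 -2.25]
dpre 20 -1 0 [ 0.5   1.03 -1.31  2.1   1.25  1.44  1.73]
dpre 20 -1 1 [ 0.26  0.69 -0.89  2.11  0.99  1.07  0.33]
dpre 30 1 0 [ 0.18  0.82 -0.95  2.06  1.09  1.32 -1.4 ]
dpre 30 1 1 [-0.77  0.58  0.24  2.09  0.46  0.81 -2.45]
dpre 30 -1 0 [ 0.37  1.14 -1.31  2.05  1.31  1.68  1.62]
dpre 30 -1 1 [ 0.21  0.85 -0.99  2.05  1.12  1.35  0.16]
dpre 40 1 0 [ 0.07  0.93 -0.93  1.99  1.14  1.52 -1.5 ]
dpre 40 1 1 [-1.02  0.73  0.46  2.03  0.36  0.87 -2.43]
dpre 40 -1 0 [ 0.27  1.28 -1.31  1.99  1.37  1.92  1.53]
dpre 40 -1 1 [ 0.09  0.95 -0.97  1.99  1.16  1.55  0.06]
dpre 50 1 0 [-0.02  1.06 -0.93  1.92  1.18  1.73 -1.58]
dpre 50 1 1 [-1.08  0.84  0.46  1.96  0.4   1.   -2.52]
dpre 50 -1 0 [ 0.08  1.19 -1.09  1.92  1.27  1.88  1.51]
dpre 50 -1 1 [-0.03  1.04 -0.91  1.92  1.17  1.7   0.  ]
dhome 20 1 0 [ 0.49  0.59 -0.76  2.18  1.03  0.9  -0.98]
dhome 20 1 1 [ 0.35  0.53 -0.59  2.19  0.94  0.81 -2.48]
dhome 20 -1 0 [ 0.85  0.99 -1.31  2.17  1.34  1.37  1.98]
dhome 20 -1 1 [ 0.6
[... 3596 characters left out ...]
 1 [ 0.52  0.37 -1.29  1.87  0.62  1.46  0.66]
hi 30 1 0 [ 0.36  0.51 -1.29  1.85  0.77  1.66 -1.1 ]
hi 30 1 1 [-0.65  0.21  0.01  1.87  0.43  1.39 -2.31]
hi 30 -1 0 [ 0.36  0.51 -1.29  1.85  0.77  1.66  2.04]
hi 30 -1 1 [ 0.36  0.51 -1.29  1.85  0.77  1.66  0.47]
hi 40 1 0 [ 0.22  0.65 -1.3   1.82  0.89  1.87 -1.25]
hi 40 1 1 [-0.73  0.3   0.01  1.85  0.53  1.49 -2.42]
hi 40 -1 0 [ 0.22  0.65 -1.3   1.82  0.89  1.87  1.89]
hi 40 -1 1 [ 0.22  0.65 -1.3   1.82  0.89  1.87  0.32]
hi 50 1 0 [ 0.01  0.65 -1.08  1.8   0.9   1.94 -1.27]
hi 50 1 1 [-0.79  0.39  0.01  1.82  0.6   1.59 -2.5 ]
hi 50 -1 0 [ 0.01  0.65 -1.08  1.8   0.9   1.94  1.87]
hi 50 -1 1 [ 0.01  0.65 -1.08  1.8   0.9   1.94  0.3 ]
```

```bash
python3 - <<'E'
from h import *
clamp(20)
s=status.read_state(); print(s["time"])
P=np.array(s["position"]); P[2]=.60
r.movel(P,max_speed=.25)
s=status.read_state(); print(s["time"],np.round(s["qpos"],2),s["grip_width"])
q=planner.solve_ik(*pose((-.25,-.09,.40),30,1,1)); print(q)
if q is not None: print(np.round(q,2))
E
```

```text
2.1167
3.05 [ 1.46  0.4  -0.45  1.27  0.17  1.52 -0.16] -0.0006264935400902054
[-0.53502707  0.18836084 -0.20664315  1.67056049  0.43101743  1.6399319
 -2.32082761]
[-0.54  0.19 -0.21  1.67  0.43  1.64 -2.32]
```

```bash
python3 - <<'E'
from h import *
import cv2
q=planner.solve_ik(*pose((-.25,-.09,.40),30,1,1)); q=np.array(q); q[6]+=np.pi/2
r.set_joints(q)
s=status.read_state(); P,Q=pose((-.25,-.09,.40),30,1,0); print(s["time"],P-s["position"],s["eef_rot"],Q)
for t in [(-.15,-.09,.3),(-.14,-.09,.046),(-.012,-.09,.046),(-.3,.1,.046),(-.2,.1,.16),(-.095,.1,.11),(-.1,.1,.06)]:
    a=planner.solve_ik(*pose(t,35)); print(t,None if a is None else np.round(a,2))
for n in ("scene","wrist"): cv2.imwrite(f"pics/c_{n}.png",snapshot(n)[:,:,::-1])
E
```

```text
5.85 [-5.79707354e-04  8.42340950e-04 -3.30439679e-05] [ 0.66905701  0.6966665  -0.17922927  0.18680303] [ 0.6683681   0.69734983 -0.17908869  0.18685432]
(-0.15, -0.09, 0.3) [-0.46  0.21 -0.15  1.92  0.54  1.41 -0.77]
(-0.14, -0.09, 0.046) [-0.5   0.61 -0.09  2.07  0.72  0.96 -1.11]
(-0.012, -0.09, 0.046) [-0.33  0.56 -0.    2.18  0.87  0.81 -1.03]
(-0.3, 0.1, 0.046) [-0.56  0.91 -0.12  1.41  0.61  1.28 -0.92]
(-0.2, 0.1, 0.16) [-0.46  0.69 -0.08  1.53  0.61  1.3  -0.77]
(-0.095, 0.1, 0.11) [-0.36  0.69 -0.01  1.66  0.66  1.11 -0.73]
(-0.1, 0.1, 0.06) [-0.38  0.77  0.    1.66  0.67  1.05 -0.78]
```

View pics/c_scene.png

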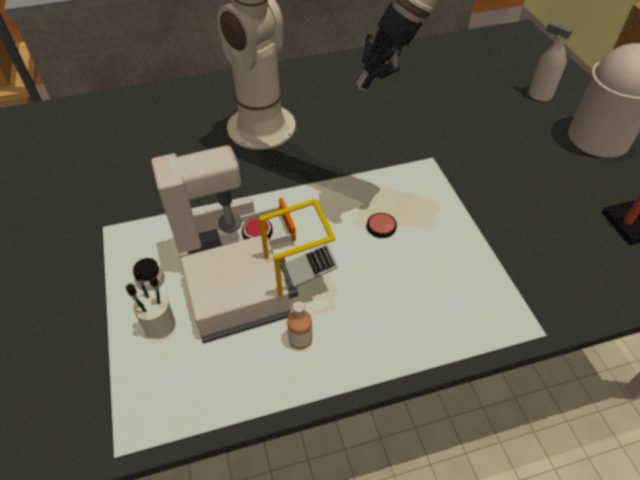

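View pics/c_wrist.png

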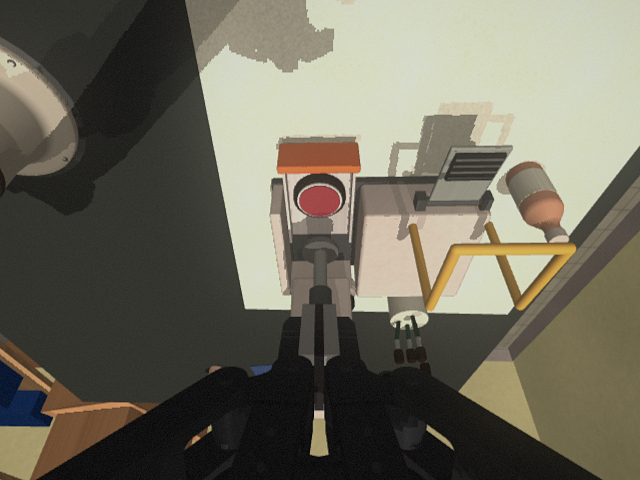

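```bash
python3 - <<'E'
from h import *
import cv2
f=lambda: (lambda s:(s["time"],((np.array(s["position"])-P2W(p,(0,0,0))[0])@np.c_[px,py,[0,0,1]]).round(4),np.round(s["wrist_force"],1)))(status.read_state())
P,Q=pose((-.13,-.09,.12),35); r.move_to(P,Q); print(f())
P,Q=pose((-.12,-.09,.042),35); r.movel(P,Q,max_speed=.15); print(f())
P,Q=pose((-.035,-.09,.042),35); print(r.movel(P,Q,max_speed=.06,until_force=18)); print(f())
P,Q=pose((-.002,-.09,.042),35); print(r.movel(P,Q,max_speed=.04,until_force=16)); print(f())
for n in ("scene","top","wrist"): cv2.imwrite(f"pics/d_{n}.png",snapshot(n)[:,:,::-1])
E
```

```text
(7.1167, array([-0.2303, -0.0891,  0.263 ]), array([-0. ,  1. , -0.3]))
(7.7917, array([-0.2199, -0.0895,  0.1846]), array([ 0.2, -0.1,  0.8]))
False
(9.3583, array([-0.1366, -0.0899,  0.1842]), array([-2.9,  9. ,  6.6]))
True
(9.9583, array([-0.1153, -0.0894,  0.1837]), array([-0. ,  2.3,  1.8]))
```

View pics/d_scene.png

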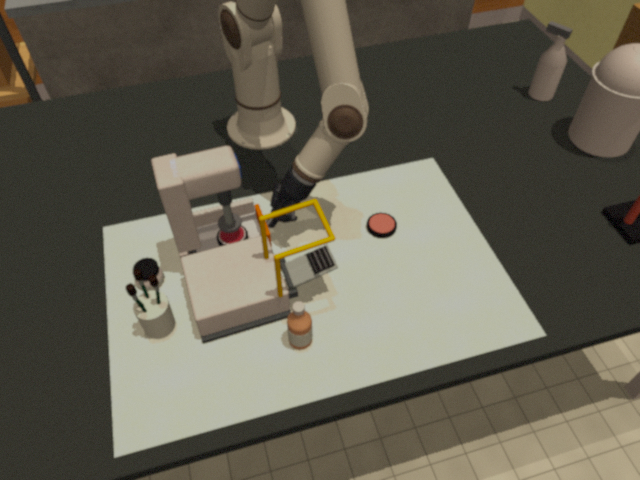

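View pics/d_wrist.png

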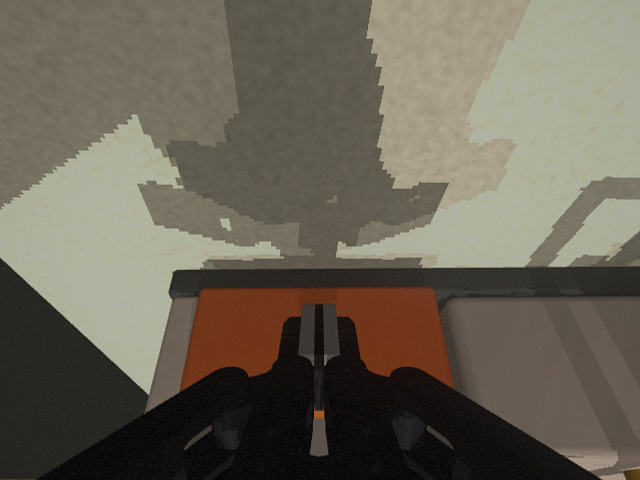

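```bash
python3 - <<'E'
from h import *
import cv2
f=lambda: (lambda s:(s["time"],((np.array(s["position"])-P2W(p,(0,0,0))[0])@np.c_[px,py,[0,0,1]]).round(4),np.round(s["wrist_force"],1)))(status.read_state())
P,Q=pose((0.0,-.09,.042),35); print(r.movel(P,Q,max_speed=.03,until_force=15)); print(f())
P,Q=pose((-.12,-.09,.06),35); r.movel(P,Q,max_speed=.2); print(f())
for n in ("scene","top","wrist"): cv2.imwrite(f"pics/e_{n}.png",snapshot(n)[:,:,::-1])
a=cv2.imread("pics/e_scene.png")[180:360,140:400]; b=cv2.imread("pics/e_top.png")[160:360,230:500]
cv2.imwrite("pics/e2_scene.png",cv2.resize(a,None,fx=3,fy=3,interpolation=cv2.INTER_CUBIC)); cv2.imwrite("pics/e2_top.png",cv2.resize(b,(800,592),interpolation=cv2.INTER_CUBIC))
E
```

```text
True
(10.375, array([-0.1151, -0.0894,  0.1834]), array([1.3, 1.8, 1.3]))
(11.05, array([-0.2181, -0.0903,  0.2018]), array([ 0.6,  0. , -1.3]))
```

View pics/e2_scene.png

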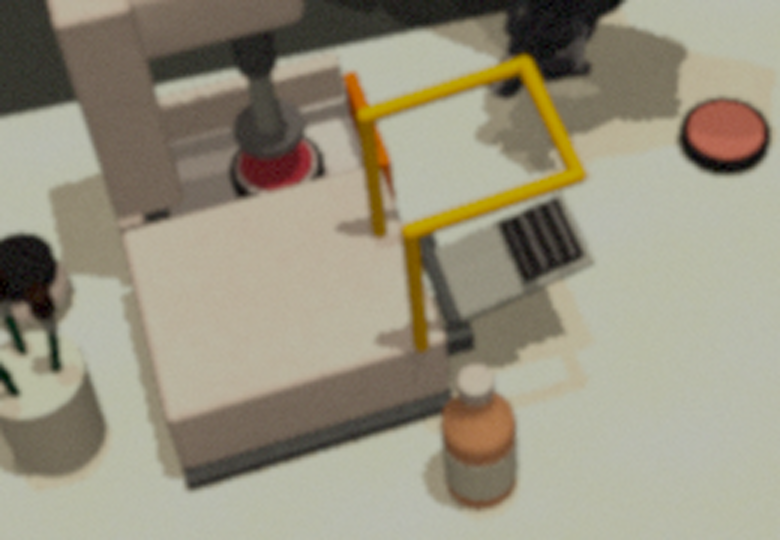

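View pics/e_wrist.png

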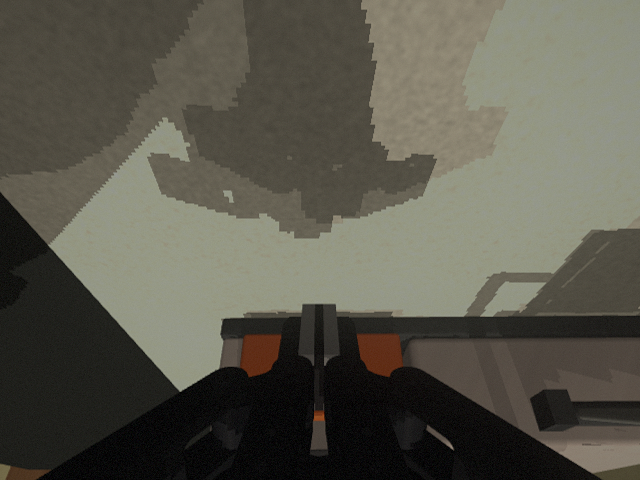

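```bash
python3 - <<'E'
from h import *
import cv2
from fit import proj,S
print("home pred zoom px",[(proj("scene",P2W(p,(-.012,y,.074)))[0]-[140,180])*3 for y in (-.145,-.035)])
f=lambda: (lambda s:(s["time"],((np.array(s["position"])-P2W(p,(0,0,0))[0])@np.c_[px,py,[0,0,1]]).round(4),np.round(s["wrist_force"],1)))(status.read_state())
P,Q=pose((-.25,-.06,.13),45); r.movel(P,Q,max_speed=.2); print(f())
P,Q=pose((-.25,.1,.13),50); r.movel(P,Q,max_speed=.2); print(f())
P,Q=pose((-.095,.1,.130),50); print(r.movel(P,Q,max_speed=.12,until_force=8)); print(f())
for n in ("scene","top","wrist"): cv2.imwrite(f"pics/g_{n}.png",snapshot(n)[:,:,::-1])
a=cv2.imread("pics/g_scene.png")[180:360,140:400]
cv2.imwrite("pics/g2_scene.png",cv2.resize(a,None,fx=3,fy=3,interpolation=cv2.INTER_CUBIC))
E
```

```text
home pred zoom px [array([358.74208636,  66.10690789]), array([393.26507371, 158.72343822])]
(12.1667, array([-0.3711, -0.0601,  0.2522]), array([-0.2, -0.5,  0.6]))
(13.1167, array([-0.3825,  0.0992,  0.2411]), array([-0.8,  0.4,  0.8]))
False
(14.5583, array([-0.2291,  0.1   ,  0.2413]), array([-0.2,  1. , -0.3]))
```

View pics/g2_scene.png

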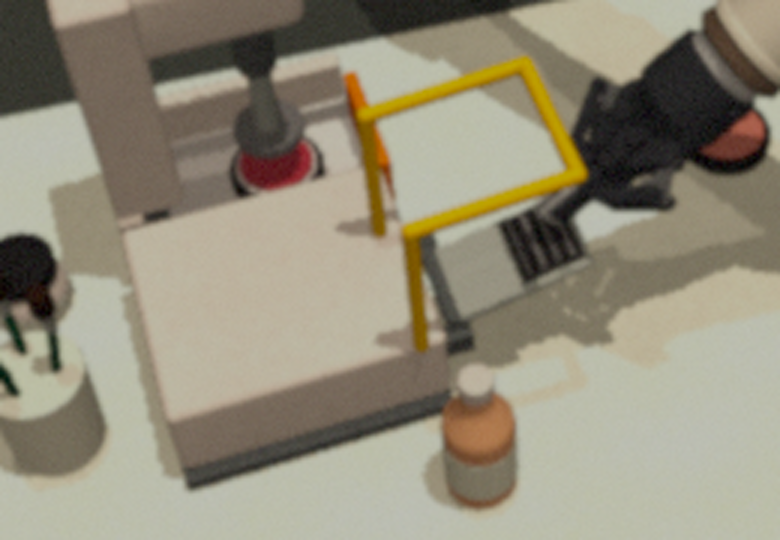

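View pics/g_wrist.png

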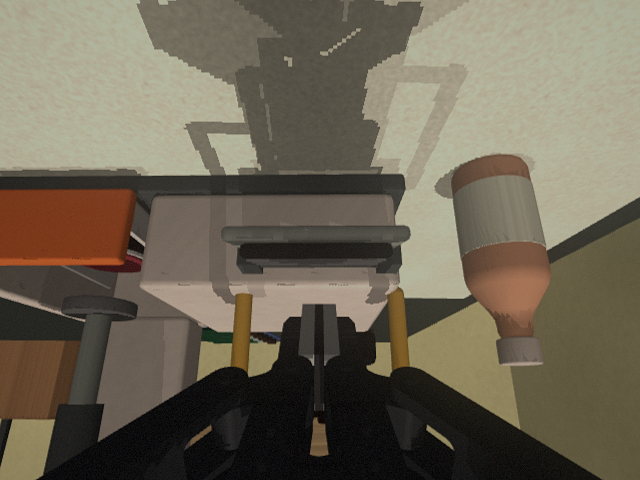

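```bash
python3 - <<'E'
from h import *
import cv2
f=lambda: (lambda s:(s["time"],((np.array(s["position"])-P2W(p,(0,0,0))[0])@np.c_[px,py,[0,0,1]]).round(4),np.round(s["wrist_force"],1)))(status.read_state())
P,Q=pose((-.097,.1,.09),50); print(r.movel(P,Q,max_speed=.06,until_force=30)); print(f())
P,Q=pose((-.099,.1,.05),50); print(r.movel(P,Q,max_speed=.04,until_force=28)); print(f())
cv2.imwrite("pics/i_scene.png",snapshot("scene")[:,:,::-1]);print(f())
a=cv2.imread("pics/i_scene.png")[180:360,140:400]
cv2.imwrite("pics/i2_scene.png",cv2.resize(a,None,fx=3,fy=3,interpolation=cv2.INTER_CUBIC))
E
```

```text
False
(15.525, array([-0.2311,  0.1002,  0.2015]), array([-1.9,  4.7,  7.9]))
True
(16.2, array([-0.2325,  0.1003,  0.1794]), array([-4.1,  3.5, 11.8]))
(16.25, array([-0.2323,  0.1003,  0.1794]), array([-3. ,  4.3, 11.5]))
```

View pics/i2_scene.png

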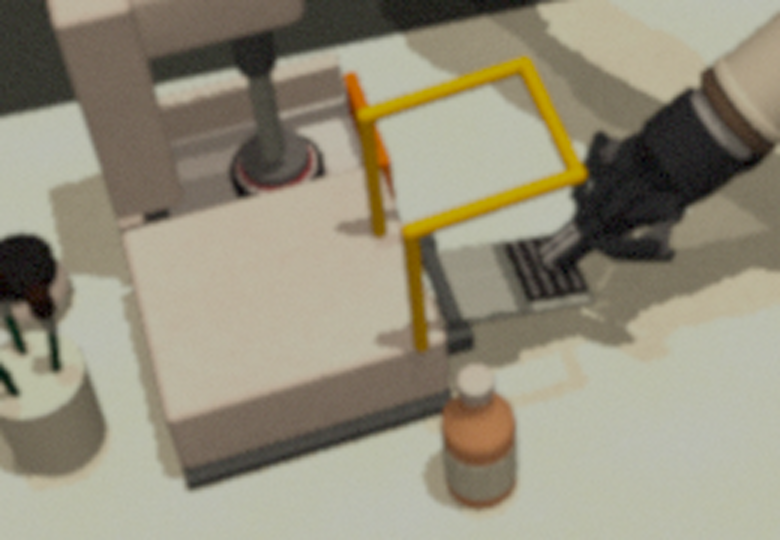

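```bash
python3 - <<'E'
from h import *
import cv2
f=lambda: (lambda s:(s["time"],((np.array(s["position"])-P2W(p,(0,0,0))[0])@np.c_[px,py,[0,0,1]]).round(4),np.round(s["wrist_force"],1)))(status.read_state())
P=np.array(status.read_state()["position"]); P[2]-=.0025
r.movel(P,max_speed=.02); print(f())
r.dwell(.5); print(f()); r.dwell(.6); print(f())
P,Q=pose((-.099,.1,.135),50); r.movel(P,Q,max_speed=.08); print(f())
P,Q=pose((-.25,.1,.135),50); r.movel(P,Q,max_speed=.15); print(f())
r.movel(P+[0,.08,.15],Q,max_speed=.25); r.dwell(.3); print(f())
for n in ("scene","top","wrist"): cv2.imwrite(f"pics/j_{n}.png",snapshot(n)[:,:,::-1])
E
```

```text
(16.5, array([-0.2325,  0.1004,  0.1787]), array([-4.5,  3.1, 15.9]))
(17.0, array([-0.2325,  0.1004,  0.1787]), array([-4.3,  4. , 16.5]))
(17.6, array([-0.2325,  0.1004,  0.1787]), array([-5.2,  4. , 16.4]))
(18.6167, array([-0.232 ,  0.0997,  0.2457]), array([ 0.6,  0.5, -0.3]))
(19.775, array([-0.3815,  0.1003,  0.2465]), array([ 0.9, -0.4,  0.3]))
(20.9083, array([-0.462 ,  0.1035,  0.3953]), array([-0.1,  0.1,  0.2]))
```

View pics/j_scene.png

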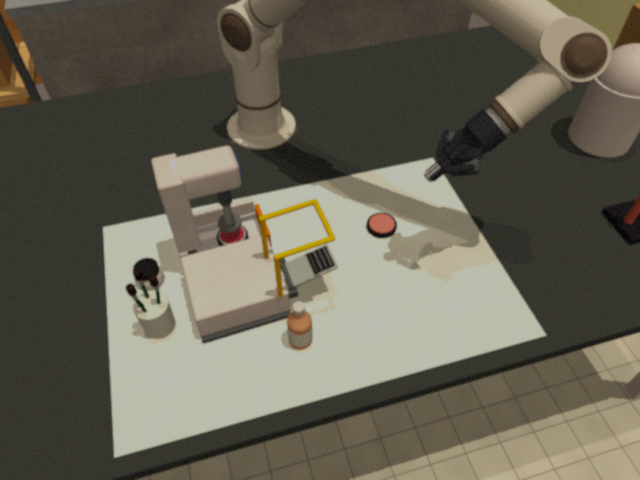

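View pics/j_wrist.png

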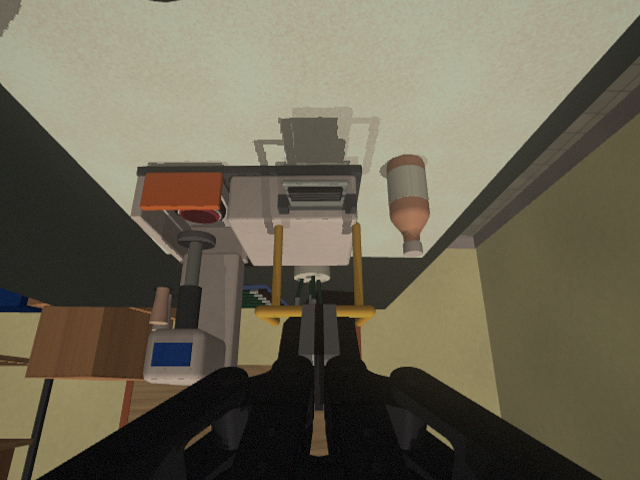

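```bash
python3 - <<'E'
from bench import *
import cv2,numpy as np
a=cv2.imread("pics/a_scene.png").astype(int);j=cv2.imread("pics/j_scene.png").astype(int)
for n,(u,v) in dict(pedal=(310,265),lotion=(300,325),brush=(152,308),jar=(148,268),compact=(382,225)).items():
    print(n,abs(a-j)[v-18:v+18,u-18:u+18].mean())
order.job_done(); print(status.read_state()["time"])
E
```

```text
pedal 2.751028806584362
lotion 2.506172839506173
brush 2.578189300411523
jar 3.5784465020576133
compact 12.469907407407407
the job is handed in; nothing more can be done
the job is handed in; nothing more can be done
```

The drawer is home and the pedal has been pressed, held and released. I handed the job in at about 21 s of the 46 s allowed. No verdict was reported, so the results below are from my own checks.

- **Drawer:** I pushed it with closed, tilted fingers until it hit the hard stop. A second push stopped in the same place, within 0.2 mm. In the scene picture its front edge was about 3 to 4 pixels from the predicted home position, about the same as the error of my original fit.
- **Pedal:** I reached it under the guard's front tube with a 50° tilt and pressed until a force jump of about 28 N. When I commanded another 2.5 mm it moved only 0.7 mm, so it was blocked, and it held at about 16 N for 1.1 s. The fingertip height of 67 mm was close to the 70 mm I expected at the stop. The ram also came down. I had no direct reading of the pedal angle.
- **After release:** The force on the tool was about zero and the arm was clear of everything. In the scene camera the pedal, bottle, jar and brush pot looked the same as at the start.
- **Spare compact:** The spare compact's image patch changed more, a difference of about 12 against 3 for the others. The arm's shadow fell near it, and it showed at the same pixel (382, 225) as before, so I took it as not moved.

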